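Show the pipette nozzle to the inspection camera

ROBOT

A 7-joint arm with a two-finger parallel gripper is mounted at the origin on a cart in front of the work surface, level with it; the furniture and walls round the work are solid. World frame = base frame: x ahead of the robot, y to its left, z up, the work surface at z = 0. Lengths are in m, angles in rad, forces in N, time in s.
With the tool pointing down it reaches from about 0.375 to 0.925 m from the base axis. Payload 3.1 kg.
Tool frame: the origin (TCP) lies between the finger pads; the fingertips stand 19 mm ahead of it and the grasp point (between the pads) is the TCP; z points along the fingers, y is the line along which they close (so a half turn about z gives the same grasp; the last joint's range is limited). The gripper opens to 85 mm and grips with 20 to 120 N. Pads are 22 mm wide; open, the fingers measure 114 mm over their backs; the gripper's body (76 mm by 85 mm) begins 54 mm behind the grasp point. The pads swing forward as they close: fully open they stand 13 mm farther back than shut.
Start: joints at [-1.4, 0.383, 0.044, 1.598, -0.018, 1.161, -0.05], TCP at [0.173, 0.627, 0.229] pointing down, gripper open.
Joint ranges: [-2.61, 2.61], [-0.41, 2.15], [-1.48, 1.57], [0, 2.5], [-1.57, 4.71], [0.05, 1.97], [-2.85, 2.85]. Speed limits (rad/s): [2.79, 2.79, 3.14, 3.14, 3.14, 3.14, 3.14].

INTERFACE

Orientations are given as a unit quaternion [x, y, z, w].
In Python, from bench import move_ptp, movel, move_j, move_gripper, pause, inverse_kinematics, read_camera, camera_params, MotionError, sign_off, look_for, tip_of, read_time_s, read_qpos, read_joint_vel, read_effort, read_eef_pos, read_tcp_rot, read_ft_force, read_ft_torque, read_finger_gap, read_grasp_force gives the robot as it stands. Calls block until the motion is done:
- move_ptp(position, orientation): joint-space move of the TCP to a pose.
- movel(position, orientation=None, speed=0.15): straight line of the TCP; orientation=None keeps the orientation; speed is the mean speed in m/s.
- move_j(angles): joint-space move.
- move_gripper(opening, effort=None): finger opening in m; effort is the grip in N (None keeps the last); returns when the fingers have stopped.
- pause(seconds).
- inverse_kinematics(position, orientation): joint angles nearest the present ones, or None.
- read_camera(name): name is "scene" or "top" or "wrist"; returns the picture (384x512x3 uint8, red, green, blue); there is no depth.
- camera_params(name): a dict with "K" (3x3 intrinsics, pixels), "camera_from_world" (4x4, takes a point from world to camera coordinates). Camera axes: x right, y down, z forward; pixel columns grow to the right and rows downward; lengths in m; the calibration is good to about 2 mm. A picture is of the moment at which its call begins: read the wrist's pose just before it. camera_params takes no time and is no camera call; for the wrist camera it gives the pose at the moment of the call.
A pose or a line that the arm cannot do raises MotionError and nothing moves.
- sign_off(): hands the job in; it is judged then, once.
Trained networks look in the newest picture that a camera, given by its name, has taken for a name from the list of things; names that differ only in an ending like _2 or _b are one class to them, and where a whole thing is asked for, a point or a joint stands for the part that bears it (a point fixed in the world has none). Each returns a list of dicts, best first, with "confidence" (0 to 1); they miss things now and then, are a little off and sometimes report something else, mostly with a low value. They report only what shows in the picture. A call takes as long as a camera call. They do not tell look-alikes from the thing itself.
- look_for(camera, name): "at" ([column, row] in pixels, amid what is visible of it).
- tip_of(camera, name): "at" ([column, row] in pixels: a listed point, or the origin of a listed thing).
Readings, each from a call of its own:
- read_time_s(): time.
- read_qpos(): joint angles.
- read_joint_vel(): joint speeds.
- read_effort(): joint torques, N m.
- read_eef_pos(): TCP position.
- read_tcp_rot(): TCP orientation.
- read_ft_force(): force on the tool from outside, world axes, zero at the start.
- read_ft_torque(): the same for the moment, N m.
- read_finger_gap(): finger opening in m.
- read_grasp_force(): force on a finger pad.
Only numpy, scipy, OpenCV 4.12 (cv2) and the standard library are available. Lean on these libraries where they do the work, as an engineer would, in place of code of your own. Each camera call takes 0.05 s, during which the arm holds its last target. There are 200 camera calls.

TASK

First tilt the inspection viewer's flat-lying display up to about 60 degrees from flat and let go of it, so that it stays there for the colleague to read. Then pick the pipette up off the bench and hold it still in the air in front of the viewer's camera: level, on the lens's own axis, nozzle pointing straight into the lens and its end 60 mm from the glass, without knocking the pipette against the viewer and without shifting the timer or the bottles. Finish holding it there; do not put it down.

Things in the scene. Friction and masses are not known exactly. Their poses are not given: they have to be found in the camera images.
- viewer: Fixed inspection viewer; origin on the bench, x away from the robot, y left. White base, top 30 mm up: right part (x -90..55, y -150..30 mm) carries the display; left part (x -90..145, y 30..150) carries a 30 x 44 mm column, 228 mm high, at x 115, y 100, with a 54 mm black camera. Its lens barrel (34 to 40 mm dia.) sticks out to x 62 and looks along -x, to the robot.
- display (a joint): Display angle, rad: 0 = flat on the base, face up; 1.047 = 60 degrees up; 1.75 = stop. Hinged along the viewer's y at its near (-x) edge: the far edge rises and comes towards the robot. Stiff hinge (0.35 N m friction, about 3 N at the tab), stays where it is left. Starts at 0 to 0.12.
- hinge (a point): Middle of the display's hinge axis, 42 mm above the bench, at x -75, y -80 mm in the viewer's frame. This frame turns with the display: x from the hinge to the tab, y along the hinge. The display is a black panel 12 mm thick, 130 mm wide (y), x 5 to 125 mm in this frame.
- tab (a point): Grip point of the display's pull tab, 155 mm from the hinge axis. White tongue 22 mm wide (y), 9 mm thick, 47 mm long, at the middle of the display's far edge (x 125 to 172 mm from the hinge); it overhangs the base's rear edge, so fingers can pinch its sides from above (closing along y) and it can turn between them.
- lens (a point): Centre of the front face of the camera lens, 200 mm above the bench; axes as the viewer's: the lens looks along -x.
- focus (a point): The point 60 mm in front of the lens on its axis, where the end of the nozzle belongs; 200 mm above the bench, axes as the viewer's.
- pipette: White micropipette, 222 mm long, 60 to 120 g, lying on the bench. Origin on the bench about halfway along; its long axis runs along its own y at x -9, z 14.5 mm. Thick body 24 mm wide, 29 mm high, y -86 to 26 mm: grip it across near y -5. Thin nozzle y 26 to 111 mm (free end); blue plunger button at y -111 mm.
- nozzle (a point): Free end of the pipette's nozzle, on the long axis: y 111 mm, 14.5 mm above the bench as it lies. Axes as the pipette's, so +y points out of the nozzle.
- timer: Bystander: lab timer 54 x 66 x 22 mm lying on the bench; origin under its centre.
- bottle: Bystander: clear glass bottle with stopper, 57 mm diameter, 137 mm high; origin under its centre.
- cal_bottle: Bystander: small white plastic bottle, 45 mm diameter, 83 mm high; origin under its centre.
Not all that is in view belongs to the job. Of the things like the pipette, leave any that is black; of the rest the larger one is meant.

How it is judged:
On the way, in this order (a step that is already met when the one before it is completed fails the run):
1. the display stands at 50 to 70 degrees, let go, the pipette still lying on the bench (value of joint display between 0.87 and 1.22 rad and contact force between the fingers and viewer below 0.1 N and height (world z) of nozzle below 0.06 m), for 0.3 s.
2. the pipette is held in the fingers, off the bench (height (world z) of each of pipette, nozzle above 0.05 m and contact force between the fingers and pipette above 0.5 N), for 0.2 s.
At the end, for the whole second after the job is handed in: The display still stands at 50 to 70 degrees, touched by nothing; the pipette is held in the fingers alone and still, the end of its nozzle within 20 mm of the point 60 mm in front of the lens on its axis, its long axis within about 10 degrees of the lens axis (hence level), nozzle towards the lens (value of joint display between 0.87 and 1.22 rad and distance between nozzle and focus below 0.02 m and angle between the y axis of nozzle and the x axis of viewer, either way round below 0.17 rad and distance between pipette and lens above 0.14 m and contact force between the fingers and pipette above 0.5 N and contact force between each of pipette, the arm, the fingers and viewer below 0.1 N and linear speed of pipette below 0.02 m/s); the arm keeps its last pose, push and grip.
It fails at once if the pipette knocks against the viewer (contact force between pipette and viewer above 2 N).
It fails at once if the timer is shifted by more than 30 mm (distance of timer from where it was at the start of the episode above 0.03 m).
It fails at once if the glass bottle is shifted by more than 30 mm (distance of bottle from where it was at the start of the episode above 0.03 m).
It fails at once if the small plastic bottle is shifted by more than 30 mm (distance of cal_bottle from where it was at the start of the episode above 0.03 m).
It also fails if it takes over 64 s, if anything falls off the work surface, if the arm or the gripper's body presses on something with over 40 N, if the wrist force passes 120 N, or if a joint passes its speed limit or range.

## Working session

There is one attempt and no reset: what is moved stays moved. The work goes in short steps, each a Python script; the robot and the scene stay as the last script left them, time stands still between calls to the robot, and variables do not carry over. Pictures are saved under pics/ and viewed, at most 10 in all, crops included, and the job is handed in when it is done.

```bash
mkdir -p pics; ls
cat > h.py <<'E'
import numpy as np, cv2
from bench import *
def ray(cam,px,P=None):
    P=P or camera_params(cam); K=np.array(P["K"]); T=np.array(P["camera_from_world"])
    R,t=T[:3,:3],T[:3,3]
    return -R.T@t, R.T@np.linalg.inv(K)@np.array([px[0],px[1],1.])
def atz(cam,px,z,P=None):
    o,d=ray(cam,px,P); return o+d*(z-o[2])/d[2]
def proj(cam,p,P=None):
    P=P or camera_params(cam); c=(np.array(P["camera_from_world"])@np.r_[p,1])[:3]; q=np.array(P["K"])@c; return q[:2]/q[2]
def save(n,im): cv2.imwrite(f"pics/{n}.png",cv2.cvtColor(im,cv2.COLOR_RGB2BGR))
E
python3 - <<'E'
from h import *
ims=[]
for c in ["scene","top"]:
    im=read_camera(c); save(c+"0",im)
    o,_=ray(c,(0,0)); print(c,o.round(3))
    for n,z in [("hinge",.042),("tab",.045),("lens",.2),("pipette",0),("nozzle",.0145),("timer",0),("bottle",0),("cal_bottle",0),("viewer",0)]:
        for d in tip_of(c,n)[:4]: print(n,np.round(d["at"]),round(d["confidence"],2),atz(c,d["at"],z).round(3))
E
```

```text
pics
scene [0.086 0.982 1.047]
hinge [292. 195.] 0.56 [ 0.455 -0.029  0.042]
tab [261. 177.] 0.75 [ 0.611 -0.058  0.045]
lens [234. 168.] 0.79 [0.64  0.109 0.2  ]
pipette [237. 259.] 0.87 [0.497 0.324 0.   ]
pipette [188. 298.] 0.67 [0.554 0.536 0.   ]
pipette [178. 368.] 0.5 [0.445 0.726 0.   ]
nozzle [149. 363.] 0.77 [0.518 0.758 0.014]
nozzle [166. 314.] 0.75 [0.571 0.62  0.014]
timer [298. 218.] 0.48 [0.393 0.036 0.   ]
bottle [250. 177.] 0.73 [ 0.679 -0.083  0.   ]
bottle [306. 150.] 0.72 [ 0.547 -0.392  0.   ]
cal_bottle [284. 238.] 0.49 [0.395 0.154 0.   ]
cal_bottle [291. 195.] 0.46 [ 0.474 -0.068  0.   ]
viewer [265. 203.] 0.83 [0.545 0.031 0.   ]
viewer [292. 197.] 0.72 [ 0.466 -0.059  0.   ]
top [-0.612  0.413  1.756]
hinge [303. 209.] 0.42 [ 0.461 -0.033  0.042]
tab [300. 182.] 0.63 [ 0.61  -0.062  0.045]
lens [267. 162.] 0.58 [0.648 0.096 0.2  ]
timer [297. 228.] 0.37 [0.392 0.015 0.   ]
bottle [366. 184.] 0.79 [ 0.555 -0.386  0.   ]
bottle [296. 226.] 0.19 [0.403 0.013 0.   ]
cal_bottle [267. 236.] 0.67 [0.384 0.158 0.   ]
```

View pics/scene0.png

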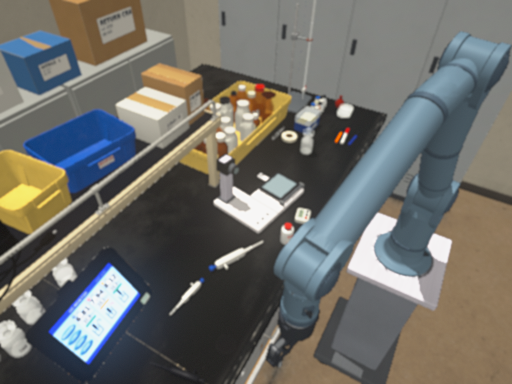

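View pics/top0.png

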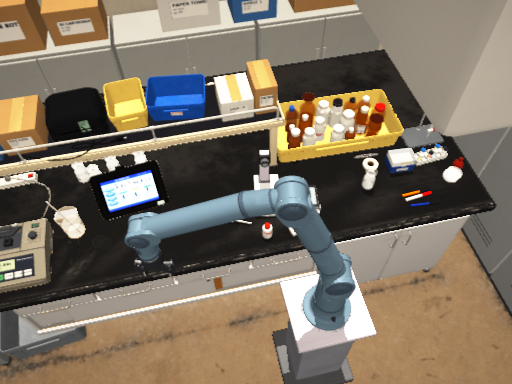

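The scene picture shows the viewer at (260,203) with the timer at (303,215) and the small bottle at (288,232) beside it. Two white pipettes lie near (237,257) and (187,296). The arm blocks much of the top view. I'll zoom in on the pipettes and measure their ends.

Run:
```python
from h import *
im=cv2.imread("pics/scene0.png")
cv2.imwrite("pics/c0.png",cv2.resize(im[160:325,150:330],None,fx=4.4,fy=3.6,interpolation=cv2.INTER_CUBIC))
for p in [(263,241),(210,270),(170,314),(203,281)]: print(p,atz("scene",p,.0145).round(3))
```

```text
(263, 241) [0.452 0.218 0.014]
(210, 270) [0.547 0.42  0.014]
(170, 314) [0.561 0.615 0.014]
(203, 281) [0.542 0.467 0.014]
```

View pics/c0.png

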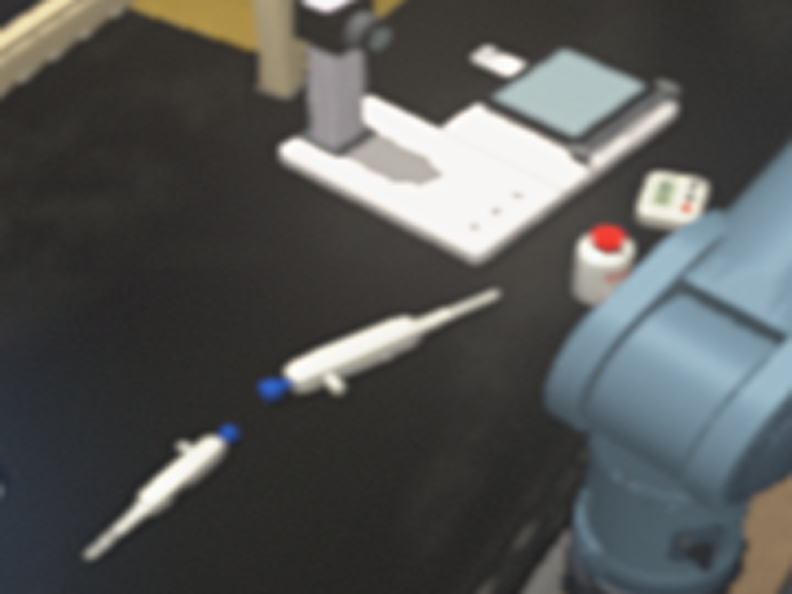

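The crop shows the larger white pipette with its nozzle end at full-frame pixel (263,241) and its blue button at (210,268). It measures 0.223 m, which fits the given 222 mm. The lower one is about 0.15 m, so it's a decoy. Next I'll go above the viewer and look with the wrist camera.

```bash
cat >> h.py <<'E'
from scipy.spatial.transform import Rotation as Ro
def down(a):
    "tool down, fingers closing along world heading a"
    y=np.array([np.cos(a),np.sin(a),0]); z=np.array([0,0,-1.]); return Ro.from_matrix(np.c_[np.cross(y,z),y,z]).as_quat()
def best(p,a):
    "pick a or a+pi by the smaller wrist-joint excursion; returns quaternion"
    c=[]
    for k in (0,np.pi):
        q=inverse_kinematics(list(p),list(down(a+k)))
        if q is not None: c.append((abs(q[6]),k,q))
    c.sort(key=lambda t:t[0]); print("ik",np.round(c[0][2],2)); return list(down(a+c[0][1]))
def heading():
    return Ro.from_quat(read_tcp_rot()).as_matrix()[:,1]
E
python3 - <<'E'
from h import *
print(heading(), Ro.from_quat(read_tcp_rot()).as_matrix()[:,2])
P=camera_params("wrist"); print(np.linalg.inv(P["camera_from_world"]).round(3), read_eef_pos())
p=[.5,.06,.42]; q=best(p,np.radians(77)); 
movel([.173+.08,.627-.1,.38]) 
move_ptp(p,q); print(read_time_s())
P=camera_params("wrist"); im=read_camera("wrist"); save("w1",im)
for n,z in [("hinge",.042),("tab",.045),("lens",.2),("nozzle",.0145),("timer",0),("bottle",0),("cal_bottle",0),("viewer",0)]:
    for d in tip_of("wrist",n)[:2]: print(n,np.round(d["at"]),round(d["confidence"],2),atz("wrist",d["at"],z,P).round(3))
for c in ["top","scene"]:
  im=read_camera(c); save(c+"1",im)
  for n,z in [("hinge",.042),("tab",.045),("lens",.2),("pipette",0),("nozzle",.0145),("timer",0),("viewer",0)]:
    for d in tip_of(c,n)[:2]: print(c,n,np.round(d["at"]),round(d["confidence"],2),atz(c,d["at"],z).round(3))
E
```

```text
[ 2.65465774e-01  9.64120282e-01 -7.25471127e-05] [-4.97893505e-05 -6.15376993e-05 -9.99999997e-01]
[[ 0.266  0.931  0.249  0.11 ]
 [ 0.964 -0.257 -0.069  0.645]
 [-0.001  0.258 -0.966  0.374]
 [ 0.     0.     0.     1.   ]] [0.17257655 0.62666357 0.22935343]
ik [-0.88 -0.04  0.67  1.69  0.03  1.48  1.13]
4.3833
hinge [194. 144.] 0.88 [ 0.464 -0.041  0.042]
tab [205. 223.] 0.76 [ 0.616 -0.062  0.045]
lens [311. 246.] 0.77 [0.628 0.114 0.2  ]
nozzle [329. 105.] 0.98 [0.454 0.215 0.014]
nozzle [309. 246.] 0.45 [0.725 0.13  0.014]
timer [218.  91.] 0.6 [0.382 0.021 0.   ]
bottle [ 51. 214.] 0.58 [ 0.541 -0.383  0.   ]
cal_bottle [291.  75.] 0.57 [0.385 0.158 0.   ]
viewer [239. 177.] 0.57 [0.55 0.02 0.  ]
top hinge [304. 208.] 0.61 [ 0.468 -0.036  0.042]
top tab [302. 178.] 0.77 [ 0.634 -0.078  0.045]
top tab [267. 232.] 0.45 [0.378 0.161 0.045]
top lens [267. 164.] 0.7 [0.633 0.101 0.2  ]
top pipette [229. 222.] 0.7 [0.497 0.315 0.   ]
top pipette [139. 246.] 0.66 [0.463 0.732 0.   ]
top nozzle [253. 222.] 0.56 [0.461 0.209 0.014]
top nozzle [163. 222.] 0.51 [0.555 0.613 0.014]
top timer [296. 230.] 0.69 [0.382 0.021 0.   ]
top viewer [288. 198.] 0.85 [ 0.565  0.012 -0.   ]
scene hinge [294. 194.] 0.74 [ 0.453 -0.04   0.042]
scene tab [262. 177.] 0.74 [ 0.61  -0.059  0.045]
scene lens [236. 168.] 0.87 [0.634 0.104 0.2  ]
scene pipette [187. 296.] 0.77 [0.561 0.531 0.   ]
scene pipette [241. 261.] 0.73 [0.483 0.325 0.   ]
scene nozzle [151. 362.] 0.87 [0.516 0.755 0.014]
scene nozzle [262. 241.] 0.75 [0.456 0.218 0.014]
scene timer [298. 216.] 0.7 [0.397 0.028 0.   ]
scene viewer [263. 201.] 0.8 [0.559 0.021 0.   ]
```

View pics/w1.png

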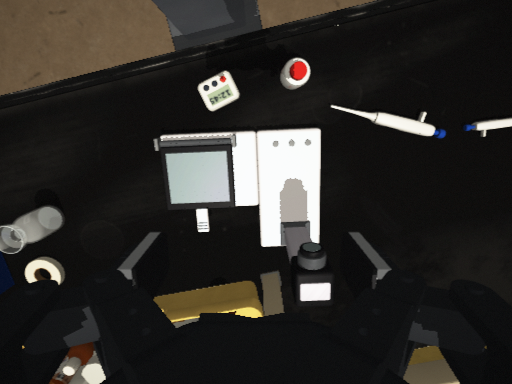

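The wrist view shows the base's near-left corner at (320,128) and far-right-of-left-part corner at (261,247). It also shows the hinge at (194,140), the tab at (203,222), the lens at (311,245) and the pipette nozzle end at (331,107). I'll fit the viewer pose (x, y, yaw) to these by least squares.

Run:
```python
from h import *
from scipy.optimize import least_squares
W=camera_params("wrist");S=camera_params("scene");T=camera_params("top")
h=(-.075,-.08,.042);t=(.08,-.08,.045);l=(.062,.1,.2)
obs=[(W,h,(194,144)),(W,t,(205,223)),(W,l,(311,246)),(W,(-.09,.15,.03),(320.5,127.5)),(W,(.145,.03,.03),(261,247)),(W,(-.09,.03,.03),(256.5,130.5)),
(S,h,(293,194.5)),(S,t,(261.5,177)),(S,l,(235,168)),(T,h,(303.5,208.5)),(T,t,(301,180)),(T,l,(267,163))]
def w(v,p): c,s=np.cos(v[2]),np.sin(v[2]); return np.array([v[0]+c*p[0]-s*p[1],v[1]+s*p[0]+c*p[1],p[2]])
f=lambda v:np.concatenate([proj(None,w(v,p),P)-np.array(u) for P,p,u in obs])
r=least_squares(f,[.55,.02,-.2],loss="soft_l1"); print(r.x,np.degrees(r.x[2])); print(f(r.x).reshape(-1,2).round(1))
for n,p in zip("hinge tab lens".split(),[h,t,l]): print(n,w(r.x,p).round(3))
for p in [(331,106),(440,133)]: print(atz("wrist",p,.0145).round(3))
np.save("v.npy",r.x)
```

```text
[ 0.55079272  0.02536723 -0.17605549] -10.087236422403448
[[ 1.1 -1.3]
 [-1.9  0.2]
 [ 0.5  0.5]
 [ 0.4 -0.2]
 [ 0.1  0.6]
 [-1.2  0.2]
 [-1.7 -1.8]
 [-0.1 -1.2]
 [ 0.9  1.8]
 [ 1.2 -0.3]
 [ 0.2  1.3]
 [-2.6  2.4]]
hinge [ 0.463 -0.04   0.042]
tab [ 0.616 -0.067  0.045]
lens [0.629 0.113 0.2  ]
[0.456 0.217 0.014]
[0.551 0.409 0.014]
```

Run:
```python
from h import *
yaw=np.load("v.npy")[2]; ax=np.array([np.cos(yaw),np.sin(yaw),0])
H=np.array([.463,-.040,.042])+np.array([0,.002,0]); 
P=lambda th,r=.155:H+r*(np.cos(th)*ax+np.array([0,0,np.sin(th)]))
a=yaw+np.pi/2; p=P(.03); up=p+[0,0,.12]
q=best(up,a); move_ptp(list(up),q); move_gripper(.055,30)
movel(list(p),q,.12); print("f",np.round(read_ft_force(),1))
print("gap",move_gripper(0,30),read_finger_gap(),read_grasp_force(),read_time_s())
for th in np.radians(np.arange(8,61,6.5)): 
    movel(list(P(th)),q,.15); print(round(np.degrees(th)),np.round(read_ft_force(),1),round(read_finger_gap(),4))
P0=P(np.radians(60)); movel(list(P0),q,.1)
print(read_eef_pos(),read_ft_force()); 
move_gripper(.05); print(read_time_s(),read_ft_force())
movel(list(P0+[0,0,.10]),q,.15)
for c in ("scene","wrist"):
    im=read_camera(c); save(c+"2",im)
    if c=="scene": cv2.imwrite("pics/s2.png",cv2.resize(cv2.cvtColor(im,cv2.COLOR_RGB2BGR)[150:270,190:350],None,fx=4.5,fy=4.5,interpolation=cv2.INTER_CUBIC))
    for d in tip_of(c,"tab")[:2]: print(c,d,proj(c,P(np.radians(60))), proj(c,P(np.radians(50))), proj(c,P(np.radians(70))))
print(read_time_s())
```

```text
ik [-0.66  0.54  0.91  1.77 -0.48  1.08 -1.32]
f [-0.6  0.1 -0.3]
gap False 0.019135846678703026 29.25522744655609 9.725
8 [-0.8 -3.6  1.1] 0.0178
15 [ 0.3 -3.5  1.4] 0.0158
21 [-0.1  0.4 -0.1] 0.0
28 [ 0.4 -1.   0.1] -0.0003
34 [0.7 0.8 0.9] 0.0002
40 [-0.2  0.1  0.1] -0.0
47 [ 1.  -0.2 -1. ] -0.0001
54 [0.1 0.4 0. ] 0.0001
60 [-0.4  0.8  0.7] 0.0002
[ 0.53966173 -0.0516487   0.17592012] [ 0.48936612 -0.69548675  0.21103339]
12.9083 [-0.37598609 -0.10953333 -0.5676706 ]
scene {'at': [261.8, 174.9], 'confidence': 0.81} [277.96938257 158.9093424 ] [273.20212987 159.75156974] [283.2918709  159.13867873]
scene {'at': [236.1, 259.1], 'confidence': 0.51} [277.96938257 158.9093424 ] [273.20212987 159.75156974] [283.2918709  159.13867873]
wrist {'at': [253.4, 105.2], 'confidence': 0.83} [254.81258555 188.00053285] [254.74222819 160.1685666 ] [254.86494564 218.83166827]
13.925
```

View pics/s2.png

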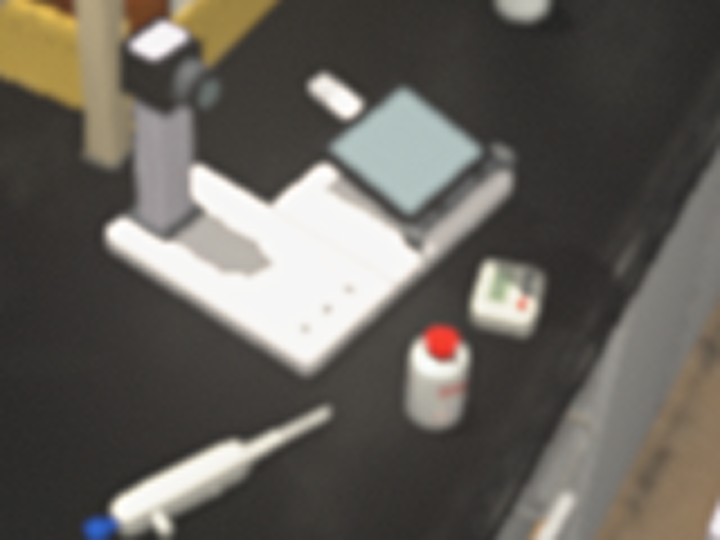

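The crop shows the display raised only slightly, with its tab at (335,95) in the crop: the tab slipped out at about 15 degrees. I'll work out the present angle and the tab position.

Run:
```python
from h import *
from scipy.optimize import least_squares
v=np.load("v.npy"); yaw=v[2]; ax=np.array([np.cos(yaw),np.sin(yaw),0]); lat=np.array([-np.sin(yaw),np.cos(yaw),0])
H=np.array([.463,-.038,.042])
W=camera_params("wrist");S=camera_params("scene")
f=lambda u:np.concatenate([proj(None,u,W)-[253.4,105.2],proj(None,u,S)-[261.8,174.9]])
r=least_squares(f,H+.15*ax); d=r.x-H
print(r.x,f(r.x),"r",np.hypot(d@ax,d[2]),"ang",np.degrees(np.arctan2(d[2],d@ax)),"lat",d@lat)
im=cv2.imread("pics/wrist2.png"); cv2.imwrite("pics/w2.png",cv2.resize(im[20:270,130:400],None,fx=2.4,fy=2.4))
```

```text
[ 0.61109178 -0.06308995  0.0551211 ] [-0.02981188 -0.03952062  0.17439775  0.01295726] r 0.15076908611650963 ang 4.99264120843489 lat 0.001235773733230229
```

View pics/w2.png

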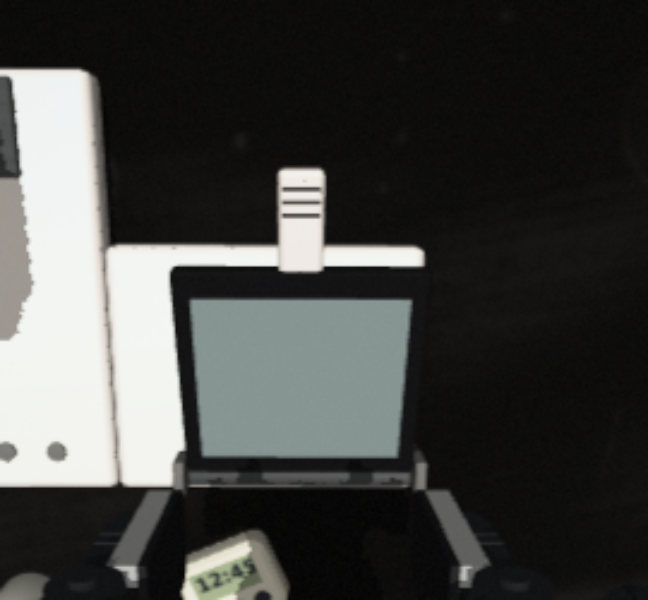

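The tab is clean at crop position (301,220), centred between the fingers, with the display at about 5 degrees. The pads probably only caught the tab's top edge, because they stand back when open. I'll regrip about 12 mm deeper and tilt the tool partly with the display.

```bash
cat > t.py <<'E'
from h import *
yaw=np.load("v.npy")[2]; ax=np.array([np.cos(yaw),np.sin(yaw),0]); lat=np.array([-np.sin(yaw),np.cos(yaw),0])
H=np.array([.463,-.038,.042])
q0=Ro.from_quat(read_tcp_rot()) if abs(heading()[2])<.02 else None
def pose(th,th0=.1,deep=.012,r=.154,back=0):
    R=Ro.from_rotvec(-.6*max(th-th0,0)*lat)*q0; d=R.as_matrix()[:,2]
    return list(H+r*(np.cos(th)*ax+np.array([0,0,np.sin(th)]))+(deep-back)*d), list(R.as_quat())
E
python3 - <<'E'
from t import *
for th in (.1,.6,1.05): 
    q=inverse_kinematics(*pose(th)); print(None if q is None else np.round(q,2))
p,q=pose(.1); movel([p[0],p[1],.25],q,.2); move_gripper(.05,60); movel(p,q,.15); print(read_ft_force())
move_gripper(0,60); print(read_finger_gap(),read_grasp_force(),read_ft_force())
g0=read_finger_gap()
for th in np.radians(np.r_[np.arange(10,60,5),60]):
    movel(*pose(th),.12); g=read_finger_gap(); print(round(np.degrees(th)),np.round(read_ft_force(),1),round(g,4))
    if g<g0-.004: print("slip"); break
print(read_time_s())
E
```

```text
[-0.63  0.73  0.89  1.83 -0.7   0.93 -1.16]
[-0.76  0.37  0.89  2.09 -0.48  0.56 -1.32]
[-0.97 -0.04  0.93  2.36  0.53  0.28 -2.25]
[-0.28114437 -0.30616954  0.02002619]
0.021100375876805924 58.475512862205505 [-0.16556569 -1.42507763  1.55877354]
10 [-0.  -3.8 -0.3] 0.0212
15 [-1.5 -4.7 -2.3] 0.0213
20 [-2.2 -4.6 -2.3] 0.0209
25 [-1.9 -5.  -2.6] 0.0212
30 [-3.  -6.  -2.3] 0.0211
35 [-3.  -5.8 -4. ] 0.0207
40 [-4.3 -6.8 -4.3] 0.0209
45 [-3.7 -7.3 -5.3] 0.0207
50 [-4.4 -6.9 -5.6] 0.0211
55 [-3.7 -7.2 -7.1] 0.021Traceback (most recent call last):
  File "<stdin>", line 8, in <module>
bench.MotionError: the arm cannot follow that straight line within its joint ranges
```

Run:
```python
from h import *
yaw=np.load("v.npy")[2]; ax=np.array([np.cos(yaw),np.sin(yaw),0]); Z=np.array([0,0,1.])
a,b=np.radians([55,60]); p=np.array(read_eef_pos())
d=Ro.from_quat(read_tcp_rot()).as_matrix()[:,2]
dp=.154*((np.cos(b)-np.cos(a))*ax+(np.sin(b)-np.sin(a))*Z)
try: movel(list(p+dp),None,.08)
except MotionError as e: print(e)
p=np.array(read_eef_pos()); print(p,read_ft_force(),read_finger_gap())
move_gripper(.05); print(read_ft_force())
for k in (.1,.07):
    try: movel(list(p-d*k+0*Z),None,.15); break
    except MotionError as e: print(k,e)
pause(.2)
print(read_eef_pos(),np.round(read_qpos(),2),read_time_s())
H=np.array([.463,-.038,.042])
im=read_camera("scene"); save("s3f",im); cv2.imwrite("pics/s3.png",cv2.resize(cv2.cvtColor(im,cv2.COLOR_RGB2BGR)[150:270,190:350],None,fx=4.5,fy=4.5,interpolation=cv2.INTER_CUBIC))
for t in tip_of("scene","tab")[:2]: print(t,[proj("scene",H+.155*(np.cos(g)*ax+np.sin(g)*Z)).round(1) for g in np.radians([50,55,60,65,70])])
```

```text
the arm cannot follow that straight line within its joint ranges
[ 0.55323744 -0.05489462  0.15615349] [-3.66924519 -7.19878281 -7.1311917 ] 0.021027237137856737
[-0.0147325   0.2738734  -0.29348838]
0.1 the arm cannot follow that straight line within its joint ranges
0.07 the arm cannot follow that straight line within its joint ranges
[ 0.55606218 -0.05419291  0.15789315] [-1.33  0.16  1.39  2.31 -0.28  0.3  -1.48] 19.875
{'at': [279.3, 160.7], 'confidence': 0.88} [array([273.2, 159.8]), array([275.5, 159.2]), array([278. , 158.9]), array([280.6, 158.9]), array([283.3, 159.1])]
```

View pics/s3.png

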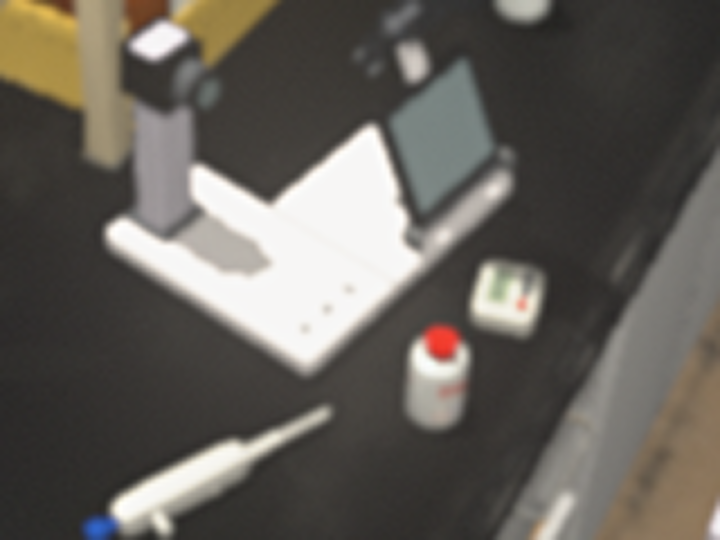

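The crop shows the display standing clear at roughly 60 degrees, with its tab at (412,60) in the crop. The network's tab pixel gives about 60 degrees and the arm's pose about 55, both within the band. Next I'll withdraw upward.

Run:
```python
from h import *
yaw=np.load("v.npy")[2]; lat=np.array([-np.sin(yaw),np.cos(yaw),0])
p=np.array(read_eef_pos()); R=Ro.from_quat(read_tcp_rot()); 
done=False
for tilt in (15,30,22,10,5):
    for dz in (.1,.08,.12,.06):
        q=(Ro.from_rotvec(np.radians(tilt)*lat)*R).as_quat()
        try: movel([p[0],p[1],p[2]+dz],list(q),.12); done=True; break
        except MotionError as e: pass
    if done: break
print(done,tilt,dz,read_eef_pos(),np.round(read_qpos(),2),read_ft_force(),read_time_s())
```

```text
True 15 0.08 [ 0.55480072 -0.0545058   0.23673078] [-1.33  0.17  1.46  2.04 -0.2   0.84 -1.53] [ 0.46056719 -0.51617539 -0.46846918] 20.7917
```

Run:
```python
from h import *
yaw=np.load("v.npy")[2]
p=read_eef_pos(); a0=np.arctan2(heading()[1],heading()[0]); print("closing",np.degrees(a0))
movel([p[0],p[1],.33],list(down(a0)),.15)
L=np.array([.629,.113]); u=np.array([np.cos(yaw),np.sin(yaw)]); F=L-.176*u; print("F",F)
g=np.radians(-26)
for k in (0,np.pi):
    for P,a in (([.504,.32,.25],g),([.504,.32,.022],g),([*F,.25],yaw+np.pi/2)):
        q=inverse_kinematics(P,list(down(a+k))); print(k,P,None if q is None else np.round(q,2))
```

```text
closing -100.11993548915808
F [0.45572057 0.14382594]
0 [0.504, 0.32, 0.25] [-1.61  0.67  1.4   1.75 -0.68  1.32 -0.52]
0 [0.504, 0.32, 0.022] [-1.33  0.76  0.9   1.89 -0.77  0.89 -0.48]
0 [np.float64(0.4557205690389159), np.float64(0.1438259437130948), 0.25] [ 0.61  0.13 -1.05  1.94  0.12  1.14  0.91]
3.141592653589793 [0.504, 0.32, 0.25] [ 0.29  0.57 -1.24  1.67  0.56  1.31  1.63]
3.141592653589793 [0.504, 0.32, 0.022] [ 0.26  1.02 -1.25  1.82  1.07  1.18  1.33]
3.141592653589793 [np.float64(0.4557205690389159), np.float64(0.1438259437130948), 0.25] [-1.42  0.    1.05  2.01 -0.    1.13 -2.11]
```

Run:
```python
from h import *
yaw=np.load("v.npy")[2]; g=np.radians(-26)
move_ptp([.504,.32,.25],list(down(g)))
for P,a in (([.504,.32,.022],g),([.4557,.1438,.25],yaw+np.pi/2)):
    q=inverse_kinematics(P,list(down(a))); print(P,None if q is None else np.round(q,2))
P=camera_params("wrist"); im=read_camera("wrist"); save("w4",im)
for n,z in (("nozzle",.0145),("pipette",0)):
    for d in tip_of("wrist",n)[:2]: print(n,d,atz("wrist",d["at"],z,P).round(4))
print("proj origin",proj("wrist",[.504,.32,.0145],P),read_time_s())
```

```text
[0.504, 0.32, 0.022] [-1.42  0.87  1.06  1.89 -0.93  0.98 -0.37]
[0.4557, 0.1438, 0.25] [-1.68 -0.01  1.31  2.01  0.01  1.13  1.02]
nozzle {'at': [255.9, 239.5], 'confidence': 0.76} [0.4578 0.2179 0.0145]
pipette {'at': [248.6, 160.1], 'confidence': 0.88} [0.4985 0.3239 0.    ]
proj origin [253.35914876 162.65465275] 23.15
```

View pics/w4.png

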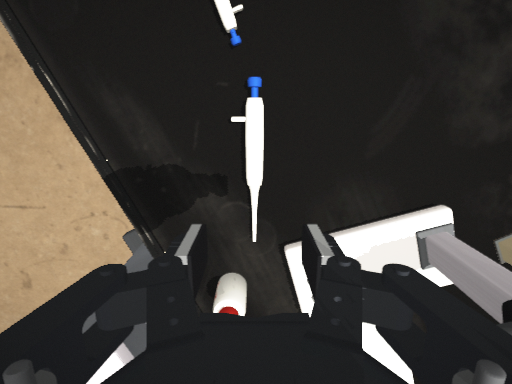

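The wrist view shows the larger pipette lying vertical in the image, with its button top at (254,77) and nozzle end at (254,242), lined up between the fingers. I'll measure the axis from these pixels, grasp and lift.

Run:
```python
from h import *
n=atz("wrist",(254.7,241.5),.0145); b=atz("wrist",(254.7,77.5),.0145)
u=(n-b)/np.linalg.norm(n-b); print(n,b,np.linalg.norm(n-b),np.degrees(np.arctan2(u[1],u[0])))
c=(n+b)/2-.005*u; a=np.arctan2(u[1],u[0])+np.pi/2; q=list(down(a)); print(c,np.degrees(a))
move_gripper(.06,50); movel([c[0],c[1],.06],q,.15); movel([c[0],c[1],.020],q,.08); print(read_ft_force())
move_gripper(0,50); print(read_finger_gap(),read_grasp_force())
movel([c[0],c[1],.30],q,.15); print(read_finger_gap(),read_grasp_force(),read_ft_force(),read_time_s())
np.save("g.npy",[a,c[0],c[1]])
```

```text
[0.45505021 0.21599789 0.0145    ] [0.55321969 0.41557971 0.0145    ] 0.2224188587237538 -116.19145851396327
[0.50634181 0.32027542 0.0145    ] -26.191458513963273
[-0.28038553 -0.89453494  0.57148691]
0.01979727568108368 48.94842534646159
0.01959239514288188 48.86589457484661 [ 0.38144273  0.65932621 -0.93061221] 27.95
```

Run:
```python
from h import *
yaw=np.load("v.npy")[2]; a,x,y=np.load("g.npy"); L=np.array([.629,.113]); ux=np.array([np.cos(yaw),np.sin(yaw)])
F=L-.176*ux; af=yaw+np.pi/2
movel([F[0],F[1]+.05,.30],list(down((a+af)/2)),.08)
movel([F[0],F[1],.30],list(down(af)),.05)
print(read_finger_gap(),read_grasp_force(),np.round(read_qpos(),2),read_time_s())
movel([F[0],F[1],.2055],None,.08); pause(.3)
print(read_eef_pos(),read_finger_gap(),read_time_s())
Fo=np.r_[L-.06*ux,.2]
for c in ("scene","top","wrist"):
    im=read_camera(c); save(c+"5",im)
    for n in("nozzle","lens","pipette"): print(c,n,[(np.round(d["at"],1),round(d["confidence"],2)) for d in tip_of(c,n)[:2]])
    print(" focus",proj(c,Fo).round(1),"lens",proj(c,np.r_[L,.2]).round(1))
im=cv2.imread("pics/scene5.png"); a1=cv2.resize(im[140:270,190:320],(400,400),interpolation=cv2.INTER_CUBIC)
w=cv2.resize(cv2.imread("pics/wrist5.png"),(400,300)); w=cv2.copyMakeBorder(w,0,100,0,0,0)
cv2.imwrite("pics/m5.png",np.hstack([a1,w]))
```

```text
0.019155135875526603 48.88030415342655 [-1.88 -0.37  1.28  1.95  0.37  1.32  0.68] 32.6167
[0.45588344 0.14380819 0.2056765 ] 0.019574414159574546 34.25
scene nozzle [(array([147.9, 363. ]), 0.75), (array([248.4, 177. ]), 0.51)]
scene lens [(array([235.3, 168.2]), 0.71)]
scene pipette [(array([180.5, 368.9]), 0.59), (array([186.2, 296. ]), 0.57)]
 focus [248.6 176.9] lens [236.  169.8]
top nozzle [(array([130.6, 236. ]), 0.41)]
top lens [(array([265.4, 162.3]), 0.62)]
top pipette [(array([178.1, 216.6]), 0.61), (array([269.7, 198.6]), 0.58)]
 focus [265.2 175.9] lens [264.4 165.5]
wrist nozzle [(array([ 95.5, 210.1]), 0.59)]
wrist lens []
wrist pipette []
 focus [252.7 393.5] lens [252.8 458.2]
```

View pics/m5.png

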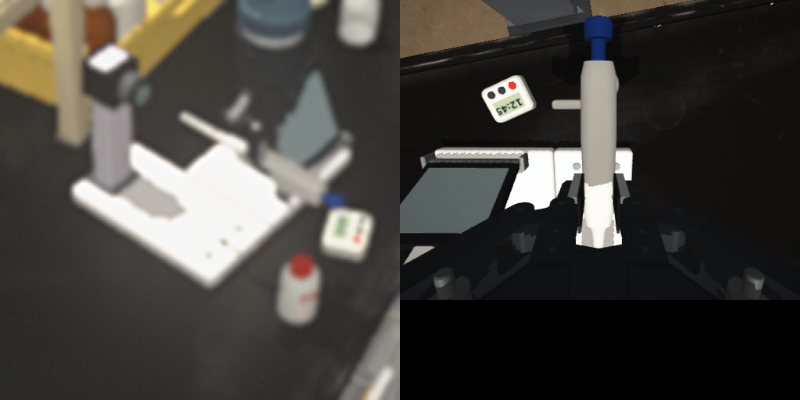

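The left panel shows the pipette level in front of the lens, with its nozzle tip at (182,116) and its button at (335,201). The right panel shows it straight along the image, with its button at (599,20). The nozzle pixel in the scene view (248.4,177) matches the projected focus. A quick check of the pitch before handing in:

Run:
```python
from h import *
yaw=np.load("v.npy")[2]; ux=np.array([np.cos(yaw),np.sin(yaw),0]); Fo=np.r_[.629,.113,.2]-.06*ux
for pt in (-10,-5,0,5,10):
    s=np.radians(pt); g=Fo-.116*ux; d=np.cos(s)*ux+[0,0,np.sin(s)]
    print(pt,"scene nozzle",proj("scene",g+.116*d).round(1),"button",proj("scene",g-.106*d).round(1),"wrist button",proj("wrist",g-.106*d).round(1))
print("seen button scene ~(299,205.3) wrist ~(254.7,22)")
print(read_ft_force(),read_time_s(),np.abs(read_joint_vel()).max())
```

```text
-10 scene nozzle [248.9 181.4] button [300.5 201.6] wrist button [251.7  14.7]
-5 scene nozzle [248.7 179.1] button [300.5 203.8] wrist button [251.8  18.5]
0 scene nozzle [248.6 176.9] button [300.3 205.8] wrist button [252.   23.8]
5 scene nozzle [248.8 174.8] button [299.8 207.7] wrist button [252.1  30.3]
10 scene nozzle [249.1 172.8] button [299.2 209.5] wrist button [252.2  37.6]
seen button scene ~(299,205.3) wrist ~(254.7,22)
[-0.90179104  0.48032484 -1.90536829] 34.85 0.0017042407783282813
```

Pitch is about 0 degrees and everything agrees.

```bash
python3 -c "
from bench import *
print(sign_off())"
```

```text
the job is handed in; nothing more can be done
None
```

I handed the job in at about 35 s with the display standing at an estimated 55–60 degrees and the pipette held level on the lens axis, nozzle about 60 mm from the glass; the sign-off call returned no verdict.

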